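Load the dressing stone into its ratchet holder

TASK

Load the two-grit stone into the ratchet holder on the bench by pushing only, never lifting it. Hold the holder's release lever pressed down and push the sliding jaw back to the end of its travel, then slide the stone in along the bench until its long side lies flush against the bar, and push the jaw up to the stone again until the stone is tight against the fixed stop and the jaw's spring pad is squeezed right in, so that the ratchet keeps it clamped. Leave the other things where they are and take the hand clear.

Things in the scene. Friction and masses are not known exactly. Their poses are not given: they have to be found in the camera images.
- holder: Stone holder screwed to the bench. Origin: on the bench top in the corner where the stone must sit; the bar's front face is x = 0, the fixed stop's face y = 0. Stop: grey arm from y = 0 to +16 mm, x = -36 to 22, 24 mm high. The stone slides on the bench itself, in from the -x side; seated, its centre is at x = -17, y = -45 mm and its length lies along y.
- bar_end (a point): Top of the bar's far end, over the middle of the bar. The aluminium bar runs from the stop along the holder's -y: x = 0 to 22 mm, 22 mm high, with a sawtooth rack of 4 mm pitch and 2.6 mm depth on top. This end stop is 34 mm high, y = -211 to -222 mm.
- jaw (a joint): Travel of the sliding jaw in m along the holder's -y: 0 = 40 mm open between stop and pad, 0.080 = fully back, 120 mm open. The ratchet keeps it from moving back unless the release lever is down; towards the stop it slides and clicks over the notches (2 to 6 N). It starts too narrow for the stone.
- jaw_face (a point): Middle of the spring pad's free face when the pad is out, 11.5 mm above the bench, 16.5 mm in front of the bar. Distances behind it (along the holder's -y): jaw arm in front of the bar 10 to 24 mm (x = -35 to 0, 24 mm high), housing over the bar 12 to 86 mm (x = -8 to 30, 31 mm high), thumb post 74.5 to 86 mm.
- release (a joint): Release lever on the jaw, in rad: 0 = up, the pawl in the rack; 0.24 = pressed to its stop; the pawl is clear of the rack from about 0.16. A spring lifts it again (about 2 N at the rear of its plate to begin with, 4 N at the stop).
- pad (a joint): Spring pad in the jaw's face, in m: 0 = out, 0.006 = pressed fully in, flush on the jaw arm (about 5 N). It presses the stone against the fixed stop and takes up the play of the 4 mm notches.
- lever_plate (a point): Where to press the release lever: on top of its flat steel plate (42 mm across the bar, 60 mm long), 12 mm from its rear end, 60 mm behind the pad's face, over the middle of the bar, 46 mm above the bench; 7 mm lower when pressed. The pivot is 30 mm nearer the stop. The jaw's thumb post begins 14.5 mm behind this point.
- post_top (a point): Middle of the top of the jaw's upright thumb post: 11.5 mm thick along the bar, 38 mm wide, standing from 27 to 56 mm above the bench at the rear of the jaw. Pushed on its stop side the jaw goes back, on its rear side it closes.
- stone_centre (a point): Centre of the two-grit dressing stone, half-way up: a block 34 mm (x) by 90 mm (y) by 21 mm high, about 0.14 kg, lying flat on the bench in front of the holder.
- gem_box: Bystander: round clear gem box, 44 mm across, 20 mm high; origin under its centre.
- film_can: Bystander: black film canister, 34 mm across, 51 mm high; origin under its centre.
- powder_jar: Bystander: glass jar of green powder, 51 mm across, 70 mm high; origin under its centre.
- tweezers: Bystander: steel tweezers lying flat, 124 mm long (y), 10 mm high; origin under the centre.
- loupe: Bystander: folding loupe, 25 x 47 x 17 mm; origin under its centre.

How it is judged:
On the way, in this order (a step that is already met when the one before it is completed fails the run):
1. the jaw is pushed back to the end of its travel (within 5 mm) (value of joint jaw above 0.075 m), for 0.1 s.
2. the stone lies between the stop and the jaw, within 6 mm of the bar (x of stone_centre in the frame of holder above -0.023 m and y of stone_centre in the frame of holder between -0.078 and -0.043 m), for 0.1 s.
At the end, for the whole second after the job is handed in: The stone lies flat, within 2.5 mm of the bar and of the fixed stop and within 0.05 rad of parallel to the bar; the jaw's spring pad is held at least 1 mm in by the stone and the release lever is up (below 0.15 rad) (x of stone_centre in the frame of holder between -0.0195 and -0.0145 m and y of stone_centre in the frame of holder between -0.0475 and -0.0425 m and z of stone_centre in the frame of holder below 0.0135 m and angle between the y axis of stone_centre and the y axis of holder, either way round below 0.05 rad and value of joint pad above 0.001 m and value of joint release below 0.15 rad); the robot touches nothing.
It fails at once if the stone is lifted or tipped (height (world z) of stone_centre above 0.022 m or angle between stone_centre's own z axis and vertical above 0.3 rad).
It fails at once if a bystander is moved by more than 30 mm (distance of any of gem_box, film_can, powder_jar, tweezers, loupe from where it was at the start of the episode above 0.03 m).
It also fails if it takes over 51 s, if anything falls off the work surface, if the arm or the gripper's body presses on something with over 40 N, if the wrist force passes 120 N, or if a joint passes its speed limit or range.

ROBOT

A 6-joint arm with a two-finger parallel gripper is mounted at the origin on a cart in front of the work surface, level with it; the furniture and walls round the work are solid. World frame = base frame: x ahead of the robot, y to its left, z up, the work surface at z = 0. Lengths are in m, angles in rad, forces in N, time in s.
With the tool pointing down it reaches from about 0.375 to 0.975 m from the base axis. Payload 3.8 kg.
Tool frame: the origin (TCP) lies on the centre line of the jaws, within the pads' length; the fingertips stand 22 mm ahead of it and the grasp point (between the pads) lies 3 mm ahead of it; z points along the fingers, x is the direction in which the jaws open and shut, and the axes are right-handed (so a half turn about z gives the same grasp; the last joint's range is limited). The gripper opens to 85 mm and grips with 20 to 120 N. Pads are 22 mm wide; open, the fingers measure 114 mm over their backs; the gripper's body (76 mm by 85 mm) begins 54 mm behind the grasp point. The pads swing forward as they close: fully open they stand 13 mm farther back than shut.
Start: joints at [-1.295, 0.264, 1.604, -0, 1.274, -0.037], TCP at [0.208, -0.642, 0.253] pointing down, gripper open.
Joint ranges: [-2.63, 2.63], [-0.94, 2.18], [0.31, 2.57], [-1.31, 4.45], [0, 2.66], [-2.55, 2.55]. Speed limits (rad/s): [2.57, 2.57, 3.14, 3.14, 3.14, 3.14].

INTERFACE

Orientations are given as a rotation vector (axis times angle).
In Python, from workcell import bot, viewer gives the robot as it stands.
- The arm moves only by the tool move_arm, never from a script. Its argument "series" is text: rows parted by semicolons, each of 7 numbers parted by spaces: the turn, a rotation vector about the tool's x, y, z scaled (see below), then the shift along the tool's x, y, z scaled (see below), then the opening, from -1 (shut) to 1 (fully open). A call has exactly 8 rows; each row is the pose to reach, as a shift and turn from the pose commanded when the call began, along the tool's axes at that moment; what a row does not reach only later rows make up. The controller multiplies each number of a shift by 100 mm and each number of a turn by 120 degrees. A row lasts 1/10 s, in which the tool goes at most 50 mm and 8.59 degrees, less where a joint would pass 70% of its speed; a pose out of reach is approached as far as the arm can. A call with a number of a shift or a turn outside -1 to 1 is refused whole. A call with a gripper value outside its range is refused whole. The fingers move at their own pace and stop on an object; "squeeze" is the grip in N (left out, the last holds). Time passes only in rows, so rows that repeat a pose let the fingers close, or fill a call up. It gives the time, the measured TCP pose, the force and the opening at its end, in the units of the state.
- bot.read_state(): the state, without advancing time (a new reading comes with each control period).
- viewer.read_camera(name): name is "scene" or "top" or "wrist"; returns a dict with "pixels" (400x640x3 uint8, red, green, blue), "K" (3x3 intrinsics, pixels), "world_to_cam" (4x4, takes a point from world to camera coordinates); the wrist camera has in their place "mount" (4x4, takes a point from camera to tool coordinates, whose origin is the TCP and whose axes are the tool frame's). Camera axes: x right, y up, looking along -z (the intrinsics and any distortion apply to the point x, -y, -z); pixel columns grow to the right and rows downward; lengths in m; the calibration is good to about 2 mm. A picture is of the moment at which its call begins: read the wrist's pose just before it. There is no depth.
- bot.finish_job(): hands the job in, once; it reports no verdict.
The state is a dict: "time": time; "q": joint angles; "joint_vel": joint speeds; "joint_torque": joint torques, N m; "tool_pos": TCP position; "tcp_rot": TCP orientation; "wrist_force": force on the tool from outside, world axes, zero at the start; "torque": the same for the moment, N m; "width": opening from 0.0 (shut) to 1.0 (fully open).
Only numpy, scipy, OpenCV 4.12 (cv2) and the standard library are available. Lean on these libraries where they do the work, as an engineer would, in place of code of your own. Each camera call takes 0.05 s, during which the arm holds its last target.

## Working session

There is one attempt and no reset: what is moved stays moved. The work goes in short steps, Python scripts to look and compute and a tool call to move; the robot and the scene stay as the last step left them, time stands still between calls to the robot, and variables do not carry over. Pictures are saved under pics/ and viewed, and the job is handed in when it is done.

Besides the shell and the picture viewer there is one more tool, called after "Emit:" as a command line: name --argument value ..., lists and objects as JSON in quotes. move_arm: Moves the arm, as the interface text tells. Its arguments: {"type":"object","properties":{"series":{"type":"string"},"squeeze":{"type":"number"}},"required":["series"]}

```bash
ls; mkdir -p pics
python3 - <<'E'
from workcell import bot, viewer
import cv2
print(bot.read_state())
for n in ["scene","top","wrist"]:
    r=viewer.read_camera(n)
    cv2.imwrite(f"pics/{n}0.png",r["pixels"][:,:,::-1])
    print(n,{k:v for k,v in r.items() if k!="pixels"})
E
```

```text
pics
{'time': 0.0, 'q': array([-1.29486310e+00,  2.64755627e-01,  1.60537287e+00,  3.85505587e-06,
        1.27367382e+00, -3.69097424e-02]), 'joint_vel': array([ 0.00026469, -0.0011199 , -0.00159223, -0.00052147, -0.00030668,
        0.00056007]), 'joint_torque': array([ 1.48989508e-03, -5.15111876e+01, -3.67307353e+01,  1.98374198e-05,
        1.26892951e-02, -4.45047178e-06]), 'tool_pos': array([ 0.20755102, -0.64159172,  0.25196089]), 'tcp_rot': array([-2.53927782,  1.84745014,  0.00272468]), 'wrist_force': array([-0.81877226, -0.22134886,  0.44720355]), 'torque': array([-0.03281858,  0.018081  , -0.05188364]), 'width': 0.9974983890332162}
scene {'K': array([[396.70026746,   0.        , 319.49272805],
       [  0.        , 396.70026746, 197.61765651],
       [  0.        ,   0.        ,   1.        ]]), 'world_to_cam': array([[-0.6169755 , -0.78672452,  0.02014345,  0.19384299],
       [ 0.50722453, -0.37795144,  0.77451661, -0.39394467],
       [-0.60171796,  0.48807503,  0.63223276, -0.5157551 ],
       [ 0.        ,  0.        ,  0.        ,  1.        ]])}
top {'K': array([[4
[... 225 characters left out ...]
     [ 0.99673392, -0.0225375 ,  0.07754708, -0.55011984],
       [-0.07809738, -0.02465781,  0.99664075, -0.87097695],
       [ 0.        ,  0.        ,  0.        ,  1.        ]])}
wrist {'K': array([[339.43999123,   0.        , 322.02647156],
       [  0.        , 339.43999123, 200.65318443],
       [  0.        ,   0.        ,   1.        ]]), 'mount': array([[ 9.99999683e-01,  7.94849181e-04, -3.79917954e-05,
        -6.75625297e-04],
       [ 7.51659539e-04, -9.59179744e-01, -2.82796136e-01,
        -7.28014685e-02],
       [-2.61221238e-04,  2.82796018e-01, -9.59180037e-01,
        -1.19534753e-01],
       [ 0.00000000e+00,  0.00000000e+00,  0.00000000e+00,
         1.00000000e+00]])}
```

View pics/scene0.png

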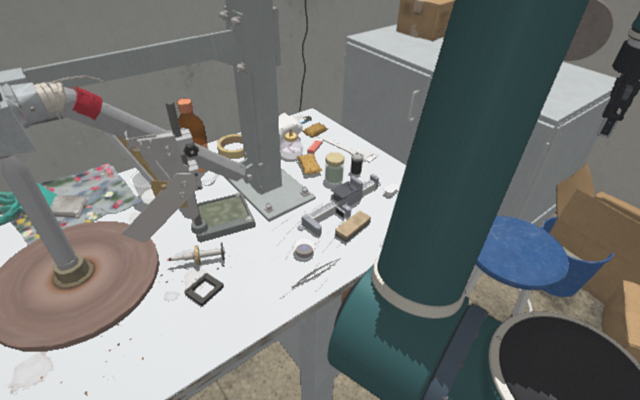

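View pics/top0.png

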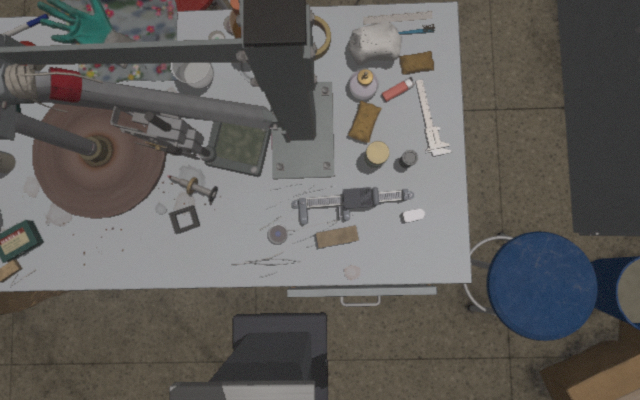

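View pics/wrist0.png

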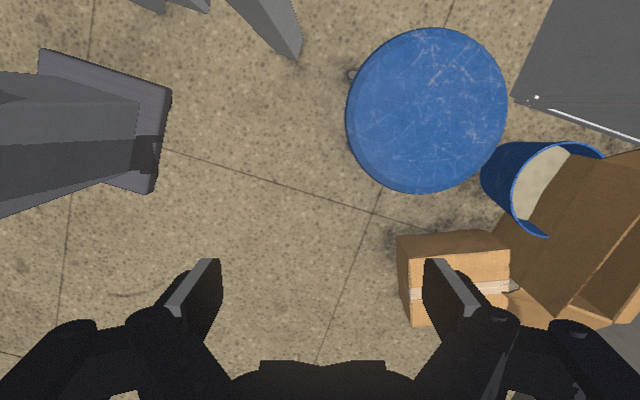

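```bash
cat > h.py <<'E'
import numpy as np, cv2
from workcell import bot, viewer
from scipy.spatial.transform import Rotation as R
def cam(n):
    s=bot.read_state(); r=viewer.read_camera(n)
    if n=="wrist":
        T=np.eye(4);T[:3,:3]=R.from_rotvec(s["tcp_rot"]).as_matrix();T[:3,3]=s["tool_pos"]
        W=np.linalg.inv(T@r["mount"])
    else: W=r["world_to_cam"]
    return r["pixels"][:,:,::-1].copy(),r["K"],W
def ray(px,K,W,z):
    d=np.array([(px[0]-K[0,2])/K[0,0],-(px[1]-K[1,2])/K[1,1],-1.])
    C=np.linalg.inv(W);o=C[:3,3];d=C[:3,:3]@d
    return o+d*(z-o[2])/d[2]
def proj(p,K,W):
    c=W[:3,:3]@np.asarray(p)+W[:3,3]
    return np.array([K[0,0]*c[0]/-c[2]+K[0,2],K[1,1]*-c[1]/-c[2]+K[1,2]])
def st():
    s=bot.read_state();print("t",round(s["time"],2),"pos",s["tool_pos"].round(4),"q",s["q"].round(3),"F",s["wrist_force"].round(2),"w",round(s["width"],3))
    print(R.from_rotvec(s["tcp_rot"]).as_matrix().round(3).tolist())
def tgt(p,yaw=None):
    """needed shift in move units; yaw = world angle of tool x axis"""
    s=bot.read_state();M=R.from_rotvec(s["tcp_rot"]).as_matrix()
    sh=M.T@(np.asarray(p)-s["tool_pos"])/0.1
    if yaw is not None:
        x=np.array([np.cos(yaw),np.sin(yaw),0]);z=np.array([0,0,-1.]);D=np.column_stack([x,np.cross(z,x),z])
        print("turn",(R.from_matrix(M.T@D).as_rotvec()/np.deg2rad(120)).round(4))
    print("shift",sh.round(3))
E
python3 - <<'E'
from h import *
im=cv2.imread("pics/top0.png")
cv2.imwrite("pics/topz.png",cv2.resize(im[140:280,230:440],None,fx=3.8,fy=3.8,interpolation=cv2.INTER_CUBIC))
_,K,W=cam("top")
for n,p,z in [("stopend",(303,222),.024),("stopcorner",(308,201),.024),("barend",(409,195),.034),("stone",(337,237),.021),("gem",(278,235),.02),("film",(408,159),.05),("jar",(377,153),.07),("loupe",(413,216),.017),("tw",(266,262),.01)]:
    print(n,ray(p,K,W,z).round(4))
st()
E
```

```text
stopend [ 0.5013 -0.143   0.024 ]
stopcorner [ 0.5471 -0.1548  0.024 ]
barend [ 0.5544 -0.3738  0.034 ]
stone [ 0.4671 -0.2166  0.021 ]
gem [ 0.4741 -0.0873  0.02  ]
film [ 0.6301 -0.3715  0.05  ]
jar [ 0.6409 -0.3035  0.07  ]
loupe [ 0.5095 -0.3841  0.017 ]
tw [ 0.4151 -0.0587  0.01  ]
t 0.2 pos [ 0.2076 -0.6418  0.2524] q [-1.295  0.264  1.605  0.     1.274 -0.037] F [-0.21  0.4  -0.43] w 1.0
[[0.308, -0.951, -0.0], [-0.951, -0.308, 0.001], [-0.001, -0.0, -1.0]]
```

View pics/topz.png

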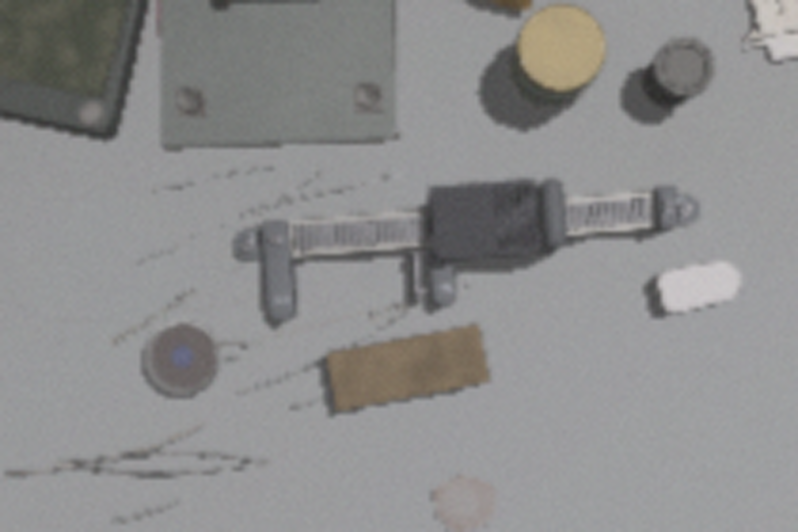

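Run:
```python
from h import *
tgt([0.49,-0.25,0.22],np.deg2rad(-86))
```

```text
turn [0.     0.0007 0.116 ]
shift [-2.859 -3.893  0.329]
```

Emit:
move_arm --series "0 0 0 -0.1 -0.15 0 1; 0 0 0 -0.2 -0.3 0 1; 0 0 0 -0.3 -0.45 0 1; 0 0 0 -0.4 -0.6 0 1; 0 0 0 -0.5 -0.7 0 1; 0 0 0 -0.6 -0.8 0 1; 0 0 0 -0.7 -0.9 0 1; 0 0 0 -0.75 -1 0 1"

```text
time: 1.0
tool_pos: [0.2802, -0.5388, 0.2534]
tcp_rot: [-2.54, 1.848, 0.0]
wrist_force: [0.2, 0.3, 0.4]
width: 1.001
```

Emit:
move_arm --series "0 0 0 -0.1 -0.12 0 0; 0 0 0 -0.2 -0.25 0 0; 0 0 0 -0.3 -0.4 0 0; 0 0 0 -0.4 -0.55 0 0; 0 0 0 -0.5 -0.7 0 0; 0 0 0 -0.6 -0.8 0 0; 0 0 0 -0.7 -0.9 0 0; 0 0 0 -0.75 -1 0 0"

```text
time: 1.8
tool_pos: [0.3523, -0.4367, 0.2533]
tcp_rot: [-2.541, 1.848, 0.0]
wrist_force: [-0.9, 0.3, -0.6]
width: 0.502
```

Emit:
move_arm --series "0 0 0 -0.1 -0.12 0 -1; 0 0 0 -0.2 -0.25 0 -1; 0 0 0 -0.3 -0.4 0 -1; 0 0 0 -0.4 -0.55 0 -1; 0 0 0 -0.5 -0.7 0 -1; 0 0 0 -0.6 -0.8 0 -1; 0 0 0 -0.7 -0.9 0 -1; 0 0 0 -0.75 -1 0 -1"

```text
time: 2.6
tool_pos: [0.4242, -0.3346, 0.2533]
tcp_rot: [-2.541, 1.848, 0.001]
wrist_force: [-1.2, -0.1, -0.3]
width: 0.004
```

Emit:
move_arm --series "0 0 0.015 -0.1 -0.12 0.05 -1; 0 0 0.03 -0.2 -0.25 0.1 -1; 0 0 0.045 -0.3 -0.4 0.15 -1; 0 0 0.06 -0.4 -0.55 0.2 -1; 0 0 0.08 -0.5 -0.7 0.25 -1; 0 0 0.1 -0.6 -0.8 0.3 -1; 0 0 0.116 -0.62 -0.87 0.33 -1; 0 0 0.116 -0.62 -0.89 0.33 -1"

```text
time: 3.4
tool_pos: [0.4898, -0.2486, 0.2197]
tcp_rot: [2.298, -2.141, -0.001]
wrist_force: [-0.2, -0.9, -0.2]
width: 0.003
```

Run:
```python
from h import *
st()
im,K,W=cam("wrist");cv2.imwrite("pics/w1.png",im);np.savez("pics/w1.npz",K=K,W=W)
im,K,W=cam("top");cv2.imwrite("pics/t1.png",im)
```

```text
t 3.4 pos [ 0.4898 -0.2486  0.2197] q [-0.515  0.052  1.912  0.     1.179  0.985] F [-0.17 -0.88 -0.16] w 0.003
[[0.071, -0.997, -0.001], [-0.998, -0.071, 0.0], [-0.001, 0.001, -1.0]]
```

View pics/w1.png

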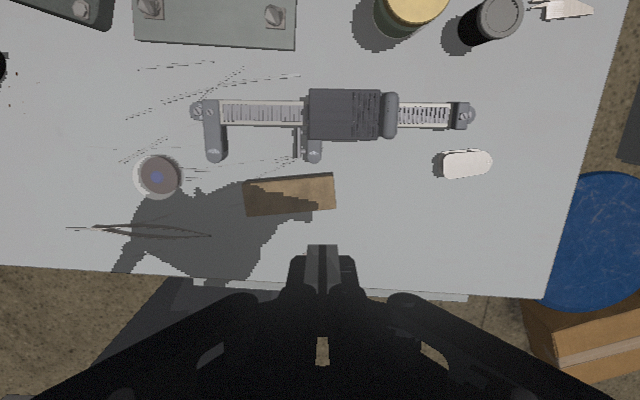

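Run:
```python
from h import *
im=cv2.imread("pics/w1.png")
cv2.imwrite("pics/w1a.png",cv2.resize(im[85:225,185:345],None,fx=4.9,fy=4.2,interpolation=cv2.INTER_CUBIC))
cv2.imwrite("pics/w1b.png",cv2.resize(im[75:195,290:500],None,fx=3.8,fy=4,interpolation=cv2.INTER_CUBIC))
```

```text
(no output)
```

View pics/w1a.png

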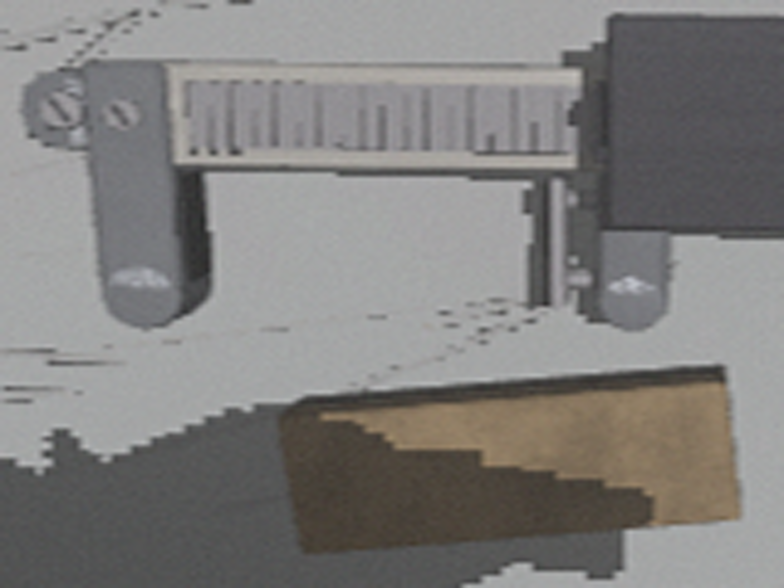

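View pics/w1b.png

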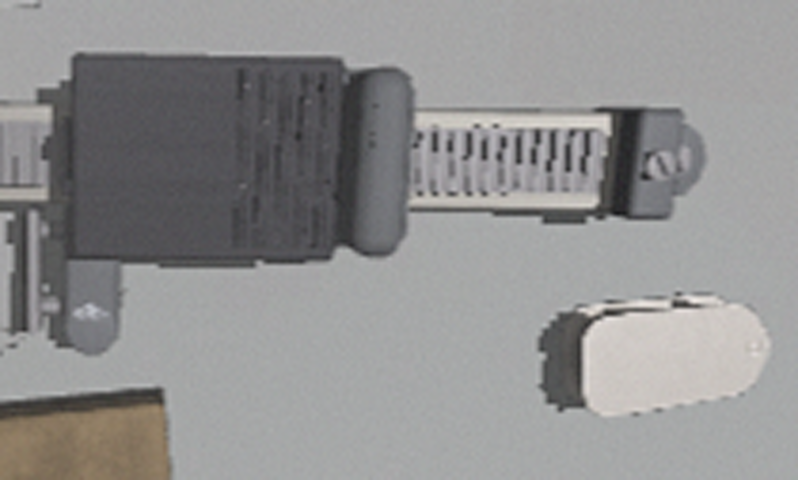

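```bash
cat > fit.py <<'E'
from h import *
from scipy.optimize import least_squares
d=np.load("pics/w1.npz");K,W=d["K"],d["W"]
a=lambda u,v:(185+u/4.9,85+v/4.2)
b=lambda u,v:(290+u/3.8,75+v/4)
obs=[((.022,.016,.024),a(87,62)),((.022,0,.024),a(165,62)),((-.036,.008,.024),a(148,328)),
((0,0,.022),a(176,168)),((.022,-.222,.034),b(684,110)),((0,-.222,.034),b(670,218)),((0,-.211,.034),b(625,215)),((.022,-.211,.034),b(637,108))]
def T(p,q):
    c,s=np.cos(p[2]),np.sin(p[2]);return np.array([p[0]+c*q[0]-s*q[1],p[1]+s*q[0]+c*q[1],q[2]])
f=lambda p:np.concatenate([proj(T(p,o),K,W)-m for o,m in obs])
r=least_squares(f,[.545,-.155,0],loss="soft_l1")
P=r.x
if __name__=="__main__":
    print(P,r.fun.round(1).reshape(-1,2).tolist())
    def inv(w):
        c,s=np.cos(P[2]),np.sin(P[2]);d=np.array(w[:2])-P[:2];return np.array([c*d[0]+s*d[1],-s*d[0]+c*d[1]])
    S=[inv(ray(a(*q),K,W,.021)) for q in [(300,412),(725,380),(740,516),(303,552)]]
    print("stone corners",np.round(S,4).tolist(),np.mean(S,0))
    S0=[ray(a(*q),K,W,.021).round(4).tolist() for q in [(300,412),(725,380),(740,516),(303,552)]];print(S0)
    print("post",[inv(ray(b(*q),K,W,.056)).round(4).tolist() for q in [(385,68),(413,90),(355,240),(405,240)]])
    print("housing/plate",[inv(ray(b(*q),K,W,.046)).round(4).tolist() for q in [(75,55),(345,60),(335,258),(68,258)]])
    print("jawarm",[inv(ray(b(*q),K,W,.024)).round(4).tolist() for q in [(66,300),(120,300)]])
    print("pad",[inv(ray(a(*q),K,W,.02)).round(4).tolist() for q in [(552,200),(552,300)]])
E
python3 fit.py
```

```text
[ 0.53431654 -0.15101387  0.05836777] [[-3.2, -0.2], [-1.1, 0.0], [-1.5, 1.0], [-0.9, -0.1], [1.4, 0.4], [1.6, -0.7], [1.0, -0.1], [1.0, 0.7]]
stone corners [[-0.0547, -0.0209], [-0.0462, -0.1042], [-0.0787, -0.1079], [-0.0886, -0.0198]] [-0.06702942 -0.06320961]
[[0.481, -0.1751, 0.021], [0.4943, -0.2578, 0.021], [0.4621, -0.2633, 0.021], [0.447, -0.1759, 0.021]]
post [[0.0296, -0.148], [0.0255, -0.1542], [-0.0042, -0.1438], [-0.004, -0.1547]]
housing/plate [[0.0316, -0.0828], [0.0313, -0.1412], [-0.009, -0.1414], [-0.0097, -0.0813]]
jawarm [[-0.0217, -0.0799], [-0.0216, -0.0931]]
pad [[-0.0063, -0.0708], [-0.0285, -0.0706]]
```

```bash
cat >> fit.py <<'E'
    def f2(p):
        W2=W.copy(); D=np.eye(4);D[:3,3]=p[3:6];W2=W@D
        return np.concatenate([np.concatenate([proj(T(p,o),K,W2)-m for o,m in obs]),np.array(p[3:6])/.002])
    r=least_squares(f2,[.545,-.155,0,0,0,0])
    print(r.x,r.fun.round(1).tolist())
    im,K2,W2=cam("top")
    z=lambda u,v:(230+u/3.8,140+v/3.8)
    o2=[((.022,-.222,.034),z(680,190)),((0,0,.022),z(295,258)),((.022,0,.024),z(288,221)),((.022,.016,.024),z(260,222)),((-.036,.008,.024),z(280,325))]
    g=lambda p:np.concatenate([proj(T(p,o),K2,W2)-m for o,m in o2])
    r=least_squares(g,[.545,-.155,0]);print("top",r.x,r.fun.round(1).tolist())
E
python3 fit.py|tail -2
```

```text
6.05877622e-11 -3.14463824e-03] [-1.6, -0.2, 0.3, 0.0, -0.1, 0.5, 0.5, -0.3, 0.2, 0.5, 0.6, -0.9, 0.1, -0.3, 0.0, 0.8, -0.0, 0.0, -1.6]
top [ 0.53152194 -0.15198606  0.05147903] [-0.7, 0.2, -0.7, 0.3, 0.4, 0.0, 0.5, 0.3, 0.7, -0.7]
```

```bash
python3 fit.py|tail -4
```

```text
pad [[-0.0063, -0.0708], [-0.0285, -0.0706]]
[ 5.34310472e-01 -1.51371988e-01  5.80322484e-02 -2.90779133e-11
  6.05877622e-11 -3.14463824e-03] [-1.6, -0.2, 0.3, 0.0, -0.1, 0.5, 0.5, -0.3, 0.2, 0.5, 0.6, -0.9, 0.1, -0.3, 0.0, 0.8, -0.0, 0.0, -1.6]
top [ 0.53152194 -0.15198606  0.05147903] [-0.7, 0.2, -0.7, 0.3, 0.4, 0.0, 0.5, 0.3, 0.7, -0.7]
```

```bash
cat >> h.py <<'E'
H=np.array([.5335,-.1515,.057])
def hw(x,y,z):
    c,s=np.cos(H[2]),np.sin(H[2]);return np.array([H[0]+c*x-s*y,H[1]+s*x+c*y,z])
def wh(w):
    c,s=np.cos(H[2]),np.sin(H[2]);d=np.array(w[:2])-H[:2];return np.array([c*d[0]+s*d[1],-s*d[0]+c*d[1]]).round(4)
YAW=-np.pi/2+H[2]
E
python3 - <<'E'
from h import *
print(hw(.011,-.128,.08)); tgt(hw(.011,-.128,.08),YAW)
E
```

```text
[ 0.55177419 -0.27866546  0.08      ]
turn [-0.0001 -0.0002  0.0063]
shift [ 0.331 -0.6    1.406]
```

Emit:
move_arm --series "0 0 0.006 0.05 -0.1 0.1 -1; 0 0 0.006 0.11 -0.2 0.25 -1; 0 0 0.006 0.2 -0.35 0.4 -1; 0 0 0.006 0.28 -0.5 0.55 -1; 0 0 0.006 0.33 -0.6 0.7 -1; 0 0 0.006 0.33 -0.6 0.85 -1; 0 0 0.006 0.33 -0.6 0.95 -1; 0 0 0.006 0.33 -0.6 1 -1"

```text
time: 4.4
tool_pos: [0.5503, -0.2777, 0.1183]
tcp_rot: [2.283, -2.157, -0.005]
wrist_force: [-0.7, -0.2, -0.0]
width: -0.0
```

Emit:
move_arm --series "0 0 0 0 0 0.1 -1; 0 0 0 0 0 0.2 -1; 0 0 0 0 0 0.3 -1; 0 0 0 0 0 0.36 -1; 0 0 0 0 0 0.4 -1; 0 0 0 0 0 0.4 -1; 0 0 0 0 0 0.4 -1; 0 0 0 0 0 0.4 -1"

```text
time: 5.2
tool_pos: [0.5521, -0.2784, 0.0809]
tcp_rot: [-2.284, 2.157, -0.002]
wrist_force: [0.4, -0.1, 1.1]
width: 0.001
```

Run:
```python
from h import *
st();print(wh(bot.read_state()["tool_pos"]))
im,K,W=cam("wrist");cv2.imwrite("pics/w2.png",im)
im,K,W=cam("scene");cv2.imwrite("pics/s2.png",cv2.resize(im[130:270,260:440],None,fx=4,fy=4,interpolation=cv2.INTER_CUBIC))
```

```text
t 5.2 pos [ 0.5521 -0.2784  0.0809] q [-0.507  0.315  1.879  0.     0.946  1.006] F [ 0.37 -0.07  1.12] w 0.001
[[0.057, -0.998, 0.001], [-0.998, -0.057, -0.001], [0.001, -0.001, -1.0]]
[ 0.0114 -0.1278]
```

View pics/w2.png

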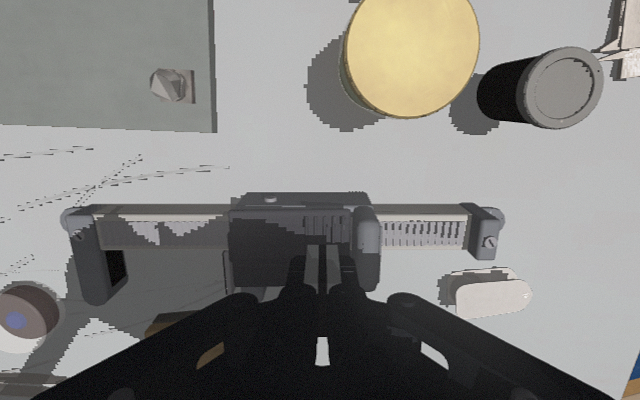

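View pics/s2.png

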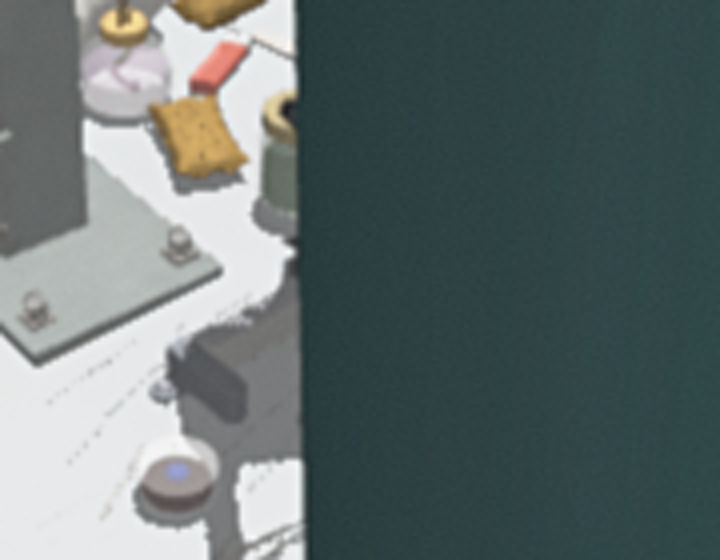

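Emit:
move_arm --series "0 0 0 -0.02 0 0.04 -1; 0 0 0 -0.02 0 0.08 -1; 0 0 0 -0.02 0 0.12 -1; 0 0 0 -0.02 0 0.14 -1; 0 0 0 -0.02 0 0.16 -1; 0 0 0 -0.02 0 0.18 -1; 0 0 0 -0.02 0 0.2 -1; 0 0 0 -0.02 0 0.21 -1"

```text
time: 6.1
tool_pos: [0.5518, -0.277, 0.0615]
tcp_rot: [2.284, -2.156, 0.001]
wrist_force: [-6.4, 0.7, 17.9]
width: 0.0
```

Run:
```python
from h import *
st();print(wh(bot.read_state()["tool_pos"]))
im,K,W=cam("wrist");cv2.imwrite("pics/w3.png",im)
```

```text
t 6.1 pos [ 0.5518 -0.277   0.0615] q [-5.050e-01  3.380e-01  1.891e+00 -1.000e-03  9.120e-01  1.009e+00] F [-6.42  0.7  17.95] w 0.0
[[0.057, -0.998, 0.0], [-0.998, -0.057, -0.001], [0.001, 0.0, -1.0]]
[ 0.0111 -0.1264]
```

View pics/w3.png

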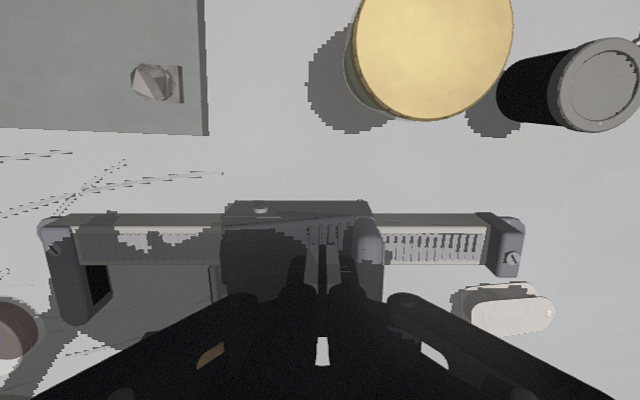

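Emit:
move_arm --series "0 0 0 0.05 0 0.01 -1; 0 0 0 0.1 0 0.02 -1; 0 0 0 0.15 0 0.02 -1; 0 0 0 0.2 0 0.02 -1; 0 0 0 0.25 0 0.02 -1; 0 0 0 0.3 0 0.02 -1; 0 0 0 0.35 0 0.02 -1; 0 0 0 0.4 0 0.02 -1"

```text
time: 6.95
tool_pos: [0.5544, -0.3176, 0.0613]
tcp_rot: [2.284, -2.156, 0.003]
wrist_force: [-7.5, 1.5, 19.8]
width: -0.002
```

Run:
```python
from h import *
st();print(wh(bot.read_state()["tool_pos"]))
im,K,W=cam("wrist");cv2.imwrite("pics/w4.png",im)
```

```text
t 6.95 pos [ 0.5544 -0.3176  0.0613] q [-5.590e-01  3.730e-01  1.844e+00 -1.000e-03  9.230e-01  9.550e-01] F [-7.53  1.47 19.83] w -0.002
[[0.058, -0.998, 0.001], [-0.998, -0.058, -0.002], [0.002, -0.001, -1.0]]
[ 0.0114 -0.167 ]
```

View pics/w4.png

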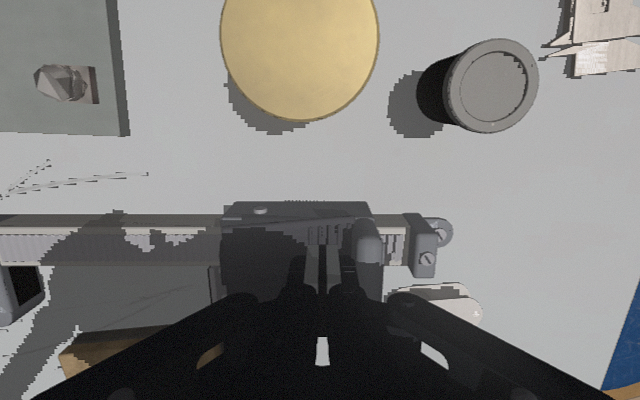

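Emit:
move_arm --series "0 0 0 0.03 0 0 -1; 0 0 0 0.05 0 0 -1; 0 0 0 0.07 0 0 -1; 0 0 0 0.08 0 0 -1; 0 0 0 0.09 0 0 -1; 0 0 0 0.1 0 0 -1; 0 0 0 0.11 0 0 -1; 0 0 0 0.11 0 0 -1"

```text
time: 7.8
tool_pos: [0.555, -0.3287, 0.0613]
tcp_rot: [2.284, -2.156, 0.004]
wrist_force: [-7.8, 0.3, 20.2]
width: -0.004
```

Run:
```python
from h import *
st();print(wh(bot.read_state()["tool_pos"]))
im,K,W=cam("wrist");cv2.imwrite("pics/w5.png",im)
```

```text
t 7.8 pos [ 0.555  -0.3287  0.0613] q [-0.573  0.382  1.83  -0.002  0.927  0.942] F [-7.84  0.29 20.2 ] w -0.004
[[0.057, -0.998, 0.001], [-0.998, -0.057, -0.002], [0.003, -0.001, -1.0]]
[ 0.0114 -0.1782]
```

View pics/w5.png

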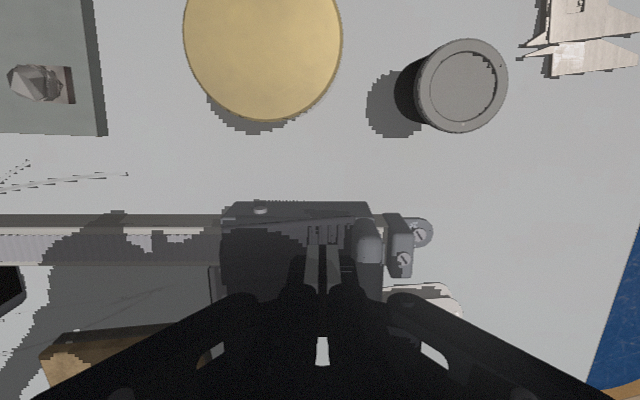

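Emit:
move_arm --series "0 0 0 0.02 0 0 -1; 0 0 0 0.03 0 0 -1; 0 0 0 0.04 0 0 -1; 0 0 0 0.05 0 0 -1; 0 0 0 0.06 0 0 -1; 0 0 0 0.07 0 0 -1; 0 0 0 0.07 0 0 -1; 0 0 0 0.07 0 0 -1"

```text
time: 8.65
tool_pos: [0.5552, -0.3319, 0.0613]
tcp_rot: [-2.282, 2.156, 0.005]
wrist_force: [-8.2, 12.2, 25.2]
width: 0.001
```

Run:
```python
from h import *
st();print(wh(bot.read_state()["tool_pos"]))
im,K,W=cam("wrist");cv2.imwrite("pics/w6.png",im)
```

```text
t 8.65 pos [ 0.5552 -0.3319  0.0613] q [-0.579  0.388  1.822  0.004  0.934  0.933] F [-8.24 12.17 25.25] w 0.001
[[0.057, -0.998, -0.001], [-0.998, -0.057, 0.004], [-0.004, 0.0, -1.0]]
[ 0.0113 -0.1814]
```

View pics/w6.png

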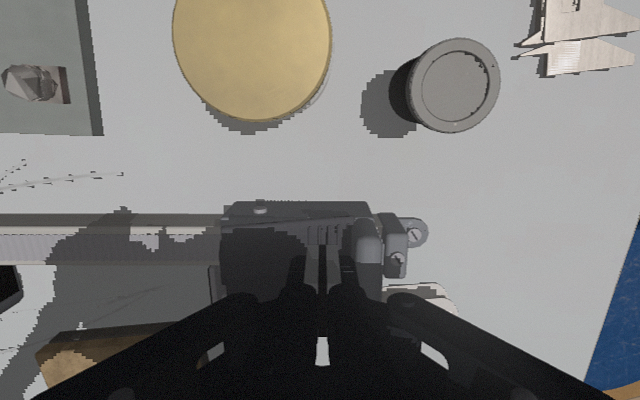

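Emit:
move_arm --series "0 0 0 -0.03 0 0 -1; 0 0 0 -0.05 0 -0.02 -1; 0 0 0 -0.05 0 -0.15 -1; 0 0 0 -0.05 0 -0.3 -1; 0 0 0 -0.05 0.1 -0.45 -1; 0 0 0 -0.2 0.3 -0.6 -0.6; 0 0 0 -0.4 0.6 -0.7 -0.3; 0 0 0 -0.6 0.9 -0.7 0"

```text
time: 9.5
tool_pos: [0.4624, -0.2798, 0.1298]
tcp_rot: [-2.283, 2.156, -0.007]
wrist_force: [-0.1, -0.4, 0.7]
width: 0.491
```

Run:
```python
from h import *
st();print(wh(bot.read_state()["tool_pos"]))
im,K,W=cam("wrist");cv2.imwrite("pics/w7.png",im);np.savez("pics/w7.npz",K=K,W=W)
tgt(hw(-.108,-.062,.06),YAW)
```

```text
t 9.5 pos [ 0.4624 -0.2798  0.1298] q [-0.59   0.12   2.016  0.     1.001  0.923] F [-0.1  -0.44  0.68] w 0.491
[[0.057, -0.998, 0.004], [-0.998, -0.057, -0.002], [0.002, -0.004, -1.0]]
[-0.0783 -0.1241]
turn [0.0026 0.002  0.0002]
shift [-0.569  0.227  0.672]
```

View pics/w7.png

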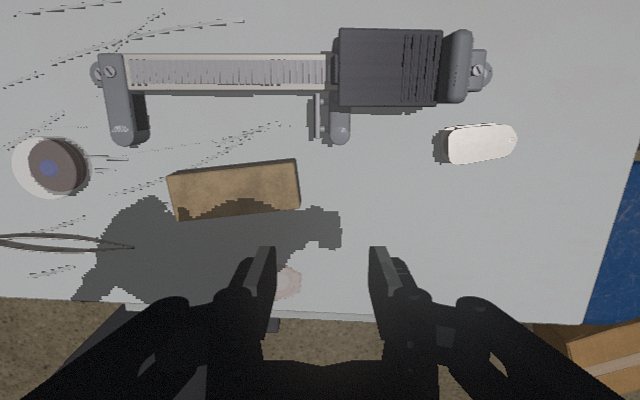

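Run:
```python
from h import *
d=np.load("pics/w7.npz");K,W=d["K"],d["W"]
for n,z,l in [("stone",.021,[(168,178),(297,161),(300,208),(179,221)]),("stop inner@.024",.024,[(129,60),(135,130)]),("bar0",.022,[(150,91),(325,91)]),("loupe",.017,[(446,150),(518,135)]),("tips",.12,[(262,248),(380,248)])]:
    p=[wh(ray(q,K,W,z)) for q in l];print(n,[x.tolist() for x in p],np.mean(p,0))
p=[wh(ray(q,K,W,.021)) for q in [(168,178),(297,161),(300,208),(179,221)]]
for a,b in((0,1),(3,2)): v=p[b]-p[a];print(np.linalg.norm(v),np.arctan2(v[0],-v[1]))
```

```text
stone [[-0.0563, -0.0176], [-0.0446, -0.1065], [-0.078, -0.1079], [-0.0876, -0.0215]] [-0.066625 -0.063375]
stop inner@.024 [[0.0188, -0.0044], [-0.0236, -0.0016]] [-0.0024 -0.003 ]
bar0 [[0.0006, -0.0138], [0.0006, -0.1254]] [ 0.0006 -0.0696]
loupe [[-0.0378, -0.2084], [-0.0277, -0.2561]] [-0.03275 -0.23225]
tips [[-0.0642, -0.0983], [-0.0643, -0.1473]] [-0.06425 -0.1228 ]
0.0896666047087766 0.1308564937549636
0.0869316973261192 0.1106572211738956
```

Emit:
move_arm --series "0 0 0 -0.2 0.2 0 0; 0 0 0 -0.4 0.25 0.1 0; 0 0 0 -0.57 0.25 0.3 0; 0 0 0 -0.57 0.25 0.5 0; 0 0 0 -0.57 0.25 0.7 0; 0 0 0 -0.57 0.25 0.85 0; 0 0 0 -0.57 0.25 0.95 0; 0 0 0 -0.57 0.25 0.98 0"

```text
time: 10.35
tool_pos: [0.4329, -0.2236, 0.0285]
tcp_rot: [2.284, -2.157, -0.003]
wrist_force: [0.2, 0.3, -0.1]
width: 0.501
```

Run:
```python
from h import *
st();print(wh(bot.read_state()["tool_pos"]))
im,K,W=cam("wrist");cv2.imwrite("pics/w8.png",im);np.savez("pics/w8.npz",K=K,W=W)
```

```text
t 10.35 pos [ 0.4329 -0.2236  0.0285] q [-0.528  0.174  2.184  0.     0.786  0.986] F [ 0.15  0.31 -0.06] w 0.501
[[0.057, -0.998, -0.001], [-0.998, -0.057, 0.001], [-0.001, 0.001, -1.0]]
[-0.1045 -0.0662]
```

View pics/w8.png

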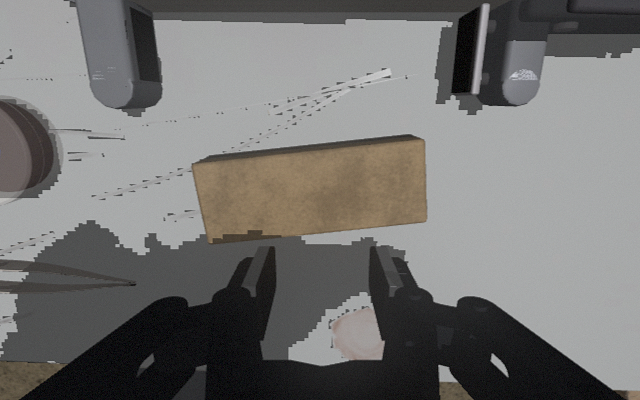

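Emit:
move_arm --series "0 0 0 0 -0.06 0 0; 0 0 0 0 -0.12 0 0; 0 0 0 0 -0.18 0 0; 0 0 0 0 -0.24 0 0; 0 0 0 0 -0.3 0 0; 0 0 0 0 -0.36 0 0; 0 0 0 0 -0.42 0 0; 0 0 0 0 -0.48 0 0"

```text
time: 11.2
tool_pos: [0.4818, -0.2211, 0.0293]
tcp_rot: [2.284, -2.157, -0.0]
wrist_force: [-1.8, 0.4, 0.9]
width: 0.496
```

Run:
```python
from h import *
st();print(wh(bot.read_state()["tool_pos"]))
im,K,W=cam("wrist");cv2.imwrite("pics/w9.png",im);np.savez("pics/w9.npz",K=K,W=W)
```

```text
t 11.2 pos [ 0.4818 -0.2211  0.0293] q [-0.477  0.242  2.095 -0.     0.804  1.036] F [-1.84  0.37  0.89] w 0.496
[[0.057, -0.998, -0.0], [-0.998, -0.057, 0.0], [-0.0, 0.0, -1.0]]
[-0.0556 -0.0665]
```

View pics/w9.png

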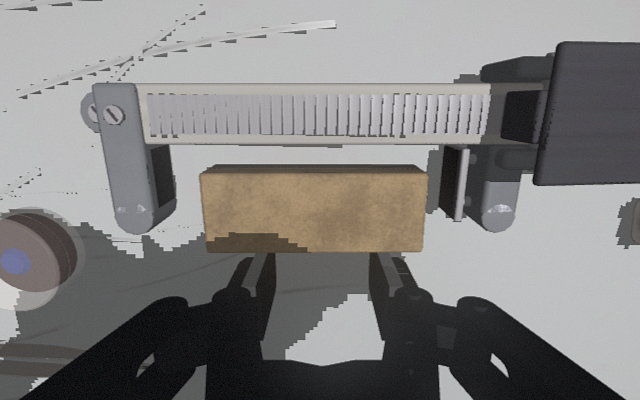

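Emit:
move_arm --series "0 0 0 0 -0.03 0 0; 0 0 0 0 -0.05 0 0; 0 0 0 0 -0.07 0 0; 0 0 0 0 -0.08 0 0; 0 0 0 0 -0.09 0 0; 0 0 0 0 -0.1 0 0; 0 0 0 0 -0.11 0 0; 0 0 0 0 -0.12 0 0"

```text
time: 12.05
tool_pos: [0.4927, -0.2204, 0.0292]
tcp_rot: [2.284, -2.156, -0.002]
wrist_force: [-6.0, -0.8, 2.7]
width: 0.501
```

Run:
```python
from h import *
st();print(wh(bot.read_state()["tool_pos"]))
im,K,W=cam("wrist");cv2.imwrite("pics/w10.png",im);np.savez("pics/w10.npz",K=K,W=W)
```

```text
t 12.05 pos [ 0.4927 -0.2204  0.0292] q [-4.670e-01  2.590e-01  2.074e+00 -1.000e-03  8.100e-01  1.047e+00] F [-5.98 -0.77  2.67] w 0.501
[[0.057, -0.998, -0.002], [-0.998, -0.057, 0.0], [-0.0, 0.001, -1.0]]
[-0.0447 -0.0665]
```

View pics/w10.png

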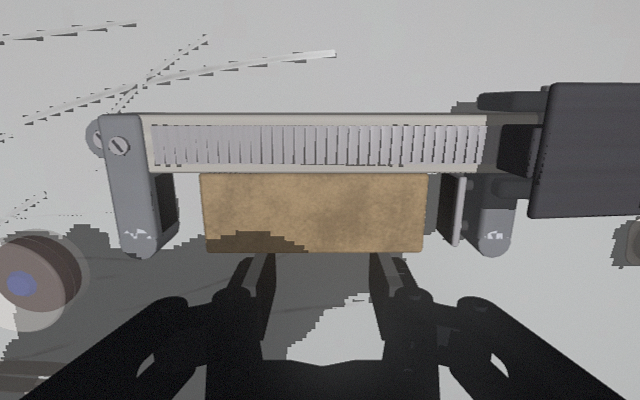

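Emit:
move_arm --series "0 0 0 0 0.1 0 0; 0 0 0 0 0.25 0 0; 0 0 0 0 0.3 -0.2 -0.3; 0 0 0 0 0.3 -0.5 -0.6; 0 0 0 0.2 0.2 -0.8 -1; 0 0 0 0.5 0 -0.9 -1; 0 0 0 0.8 -0.2 -0.95 -1; 0 0 0 1 -0.4 -0.95 -1"

```text
time: 12.9
tool_pos: [0.5396, -0.3204, 0.1262]
tcp_rot: [-2.283, 2.158, -0.006]
wrist_force: [0.0, -0.5, 0.8]
width: -0.003
```

Run:
```python
from h import *
st();print(wh(bot.read_state()["tool_pos"]))
im,K,W=cam("wrist");cv2.imwrite("pics/w11.png",im);np.savez("pics/w11.npz",K=K,W=W)
tgt(hw(.011,-.233,.063),YAW)
```

```text
t 12.9 pos [ 0.5396 -0.3204  0.1262] q [-0.575  0.278  1.832 -0.     1.027  0.939] F [ 0.05 -0.46  0.81] w -0.003
[[0.056, -0.998, 0.003], [-0.998, -0.056, -0.002], [0.003, -0.003, -1.0]]
[-0.0036 -0.169 ]
turn [-0.003  -0.0025 -0.0006]
shift [ 0.61  -0.113  0.634]
```

View pics/w11.png

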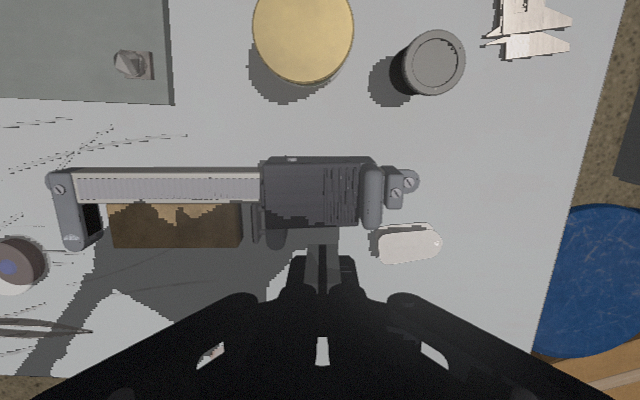

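Emit:
move_arm --series "0 0 0 0.2 -0.05 0 -1; 0 0 0 0.4 -0.1 0 -1; 0 0 0 0.6 -0.11 0.05 -1; 0 0 0 0.64 -0.11 0.2 -1; 0 0 0 0.64 -0.11 0.35 -1; 0 0 0 0.64 -0.11 0.5 -1; 0 0 0 0.64 -0.11 0.58 -1; 0 0 0 0.64 -0.11 0.6 -1"

```text
time: 13.75
tool_pos: [0.5521, -0.3794, 0.0616]
tcp_rot: [2.285, -2.156, -0.007]
wrist_force: [0.3, -0.5, -0.3]
width: 0.002
```

Run:
```python
from h import *
st();print(wh(bot.read_state()["tool_pos"]))
im,K,W=cam("wrist");cv2.imwrite("pics/w12.png",im);np.savez("pics/w12.npz",K=K,W=W)
```

```text
t 13.75 pos [ 0.5521 -0.3794  0.0616] q [-0.639  0.426  1.767  0.     0.954  0.873] F [ 0.25 -0.53 -0.27] w 0.002
[[0.058, -0.998, -0.004], [-0.998, -0.058, 0.003], [-0.003, 0.003, -1.0]]
[ 0.0056 -0.2286]
```

View pics/w12.png

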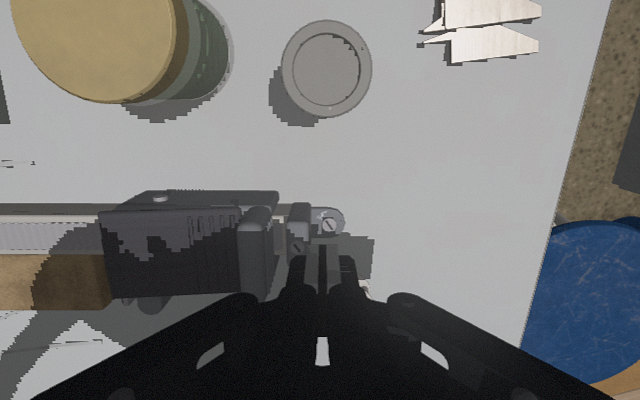

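Emit:
move_arm --series "0 0 0 -0.05 -0.03 0 -1; 0 0 0 -0.1 -0.03 0 -1; 0 0 0 -0.14 -0.03 0 -1; 0 0 0 -0.18 -0.03 0 -1; 0 0 0 -0.22 -0.03 0 -1; 0 0 0 -0.26 -0.03 0 -1; 0 0 0 -0.3 -0.03 0 -1; 0 0 0 -0.34 -0.03 0 -1"

```text
time: 14.6
tool_pos: [0.5557, -0.3498, 0.0655]
tcp_rot: [2.284, -2.155, 0.01]
wrist_force: [0.5, -8.6, -1.6]
width: 0.002
```

Run:
```python
from h import *
st();print(wh(bot.read_state()["tool_pos"]))
im,K,W=cam("wrist");cv2.imwrite("pics/w13.png",im);np.savez("pics/w13.npz",K=K,W=W)
```

```text
t 14.6 pos [ 0.5557 -0.3498  0.0655] q [-0.598  0.394  1.804 -0.004  0.938  0.917] F [ 0.54 -8.59 -1.62] w 0.002
[[0.058, -0.998, 0.003], [-0.998, -0.058, -0.006], [0.006, -0.003, -1.0]]
[ 0.0109 -0.1992]
```

View pics/w13.png

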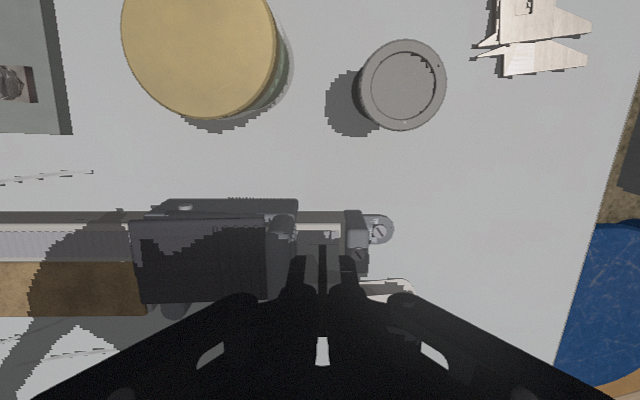

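Emit:
move_arm --series "0 0 0 -0.04 0 0.02 -1; 0 0 0 -0.07 0 0.02 -1; 0 0 0 -0.1 0 0.02 -1; 0 0 0 -0.12 0 0.02 -1; 0 0 0 -0.14 0 0.02 -1; 0 0 0 -0.16 0 0.02 -1; 0 0 0 -0.16 0 0.02 -1; 0 0 0 -0.16 0 0.02 -1"

```text
time: 15.45
tool_pos: [0.5553, -0.3348, 0.0648]
tcp_rot: [2.284, -2.155, 0.013]
wrist_force: [-0.4, -10.3, 0.2]
width: 0.002
```

Run:
```python
from h import *
st();print(wh(bot.read_state()["tool_pos"]))
im,K,W=cam("wrist");cv2.imwrite("pics/w14.png",im);np.savez("pics/w14.npz",K=K,W=W)
im,K,W=cam("top");cv2.imwrite("pics/t14.png",cv2.resize(im[160:260,280:430],None,fx=5,fy=5,interpolation=cv2.INTER_CUBIC))
```

```text
t 15.45 pos [ 0.5553 -0.3348  0.0648] q [-0.579  0.381  1.824 -0.004  0.929  0.936] F [ -0.36 -10.26   0.24] w 0.002
[[0.058, -0.998, 0.005], [-0.998, -0.058, -0.007], [0.007, -0.004, -1.0]]
[ 0.0113 -0.1842]
```

View pics/w14.png

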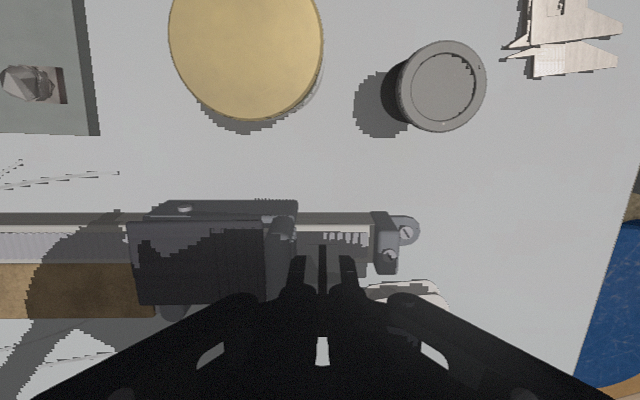

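View pics/t14.png

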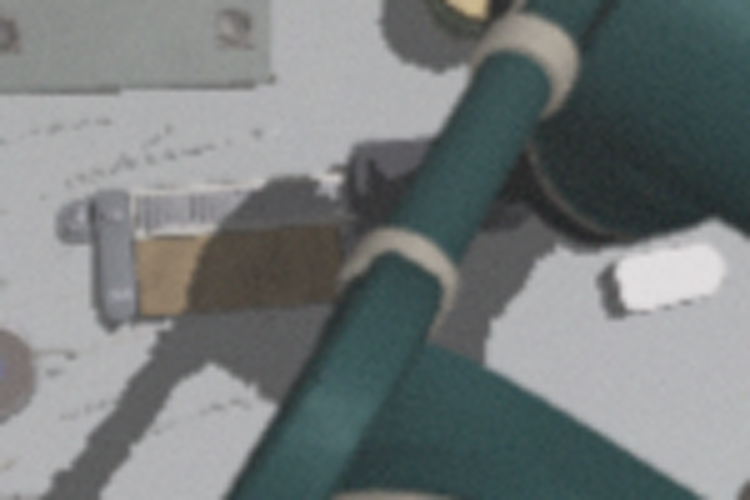

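Emit:
move_arm --series "0 0 0 -0.02 0 0 -1; 0 0 0 -0.03 0 0 -1; 0 0 0 -0.04 0 0 -1; 0 0 0 -0.05 0 0 -1; 0 0 0 -0.06 0 0 -1; 0 0 0 -0.07 0 0 -1; 0 0 0 -0.08 0 0 -1; 0 0 0 -0.08 0 0 -1"

```text
time: 16.35
tool_pos: [0.5552, -0.3328, 0.0652]
tcp_rot: [2.281, -2.149, 0.027]
wrist_force: [-1.0, -27.4, -6.3]
width: -0.001
```

Run:
```python
from h import *
st();print(wh(bot.read_state()["tool_pos"]))
im,K,W=cam("wrist");cv2.imwrite("pics/w15.png",im);np.savez("pics/w15.npz",K=K,W=W)
```

```text
t 16.35 pos [ 0.5552 -0.3328  0.0652] q [-0.573  0.375  1.832 -0.013  0.919  0.946] F [ -1.   -27.38  -6.33] w -0.001
[[0.059, -0.998, 0.007], [-0.998, -0.06, -0.017], [0.018, -0.006, -1.0]]
[ 0.0114 -0.1823]
```

Emit:
move_arm --series "0 0 0 0.1 0 0 -1; 0 0 0 0.2 0 0 -1; 0 0 0 0.25 0 -0.1 -1; 0 0 0 0.25 0 -0.3 -1; 0 0 0 0.25 0 -0.5 -1; 0 0 0 0.2 0.2 -0.7 -1; 0 0 0 0 0.4 -0.9 -1; 0 0 0 -0.3 0.6 -1 -1"

```text
time: 17.2
tool_pos: [0.4923, -0.2971, 0.1652]
tcp_rot: [-2.283, 2.157, -0.006]
wrist_force: [1.0, 1.5, -1.0]
width: -0.002
```

Emit:
move_arm --series "0 0 0 -0.1 0.1 0 -1; 0 0 0 -0.2 0.1 0 -1; 0 0 0 -0.4 0.1 0 -1; 0 0 0 -0.6 0.1 0 -1; 0 0 0 -0.8 0.1 0 -1; 0 0 0 -0.8 0.1 0 -1; 0 0 0 -0.8 0.1 0 -1; 0 0 0 -0.8 0.1 0 -1"

```text
time: 18.0
tool_pos: [0.4775, -0.2177, 0.1621]
tcp_rot: [2.284, -2.156, 0.0]
wrist_force: [-0.7, 0.6, -0.8]
width: 0.003
```

Run:
```python
from h import *
st();print(wh(bot.read_state()["tool_pos"]))
im,K,W=cam("wrist");cv2.imwrite("pics/w16.png",im);np.savez("pics/w16.npz",K=K,W=W)
cv2.imwrite("pics/w16z.png",cv2.resize(im[20:170,120:400],None,fx=2.85,fy=4,interpolation=cv2.INTER_CUBIC))
```

```text
t 18.0 pos [ 0.4775 -0.2177  0.1621] q [-0.475  0.057  2.018 -0.     1.066  1.038] F [-0.72  0.61 -0.82] w 0.003
[[0.058, -0.998, -0.0], [-0.998, -0.058, -0.0], [0.0, 0.0, -1.0]]
[-0.0596 -0.0629]
```

View pics/w16.png

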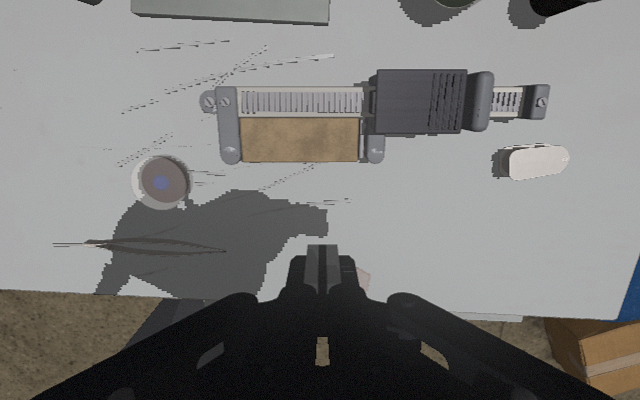

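Run:
```python
from h import *
im=cv2.imread("pics/w16.png")
cv2.imwrite("pics/w16z.png",cv2.resize(im[70:175,330:400],None,fx=8,fy=5.7,interpolation=cv2.INTER_CUBIC))
cv2.imwrite("pics/w16y.png",cv2.resize(im[75:175,200:300],None,fx=6,fy=6,interpolation=cv2.INTER_CUBIC))
```

```text
(no output)
```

View pics/w16z.png

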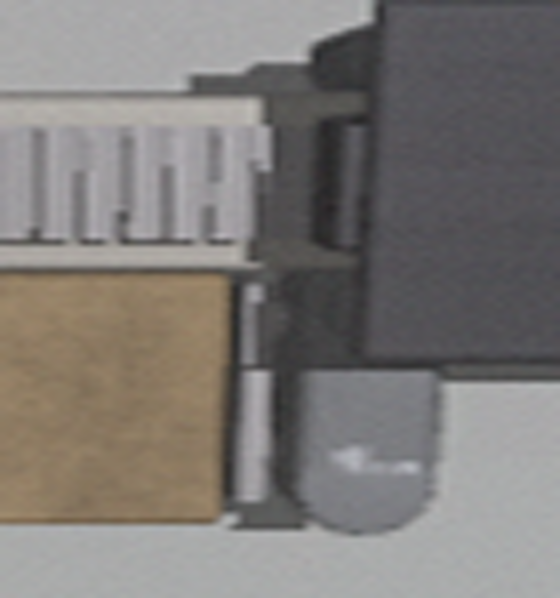

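View pics/w16y.png

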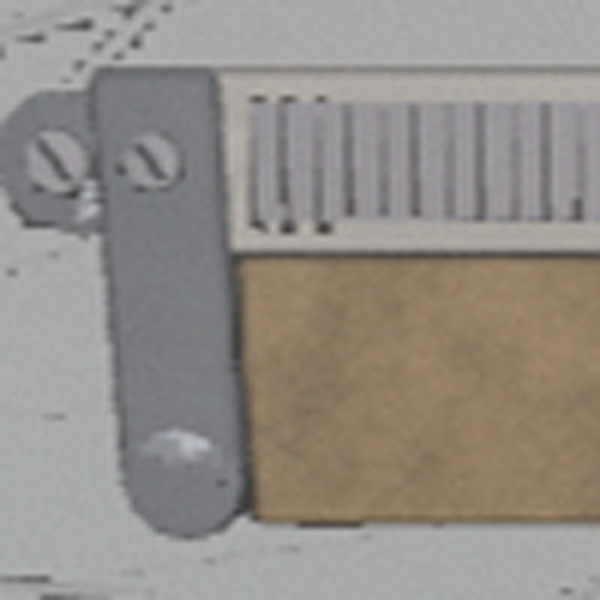

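Run:
```python
from h import *
tgt(hw(-.085,-.095,.085),YAW)
```

```text
turn [ 0.     -0.0001  0.    ]
shift [0.319 0.253 0.771]
```

Emit:
move_arm --series "0 0 0 0.1 0.1 0.1 -1; 0 0 0 0.2 0.2 0.2 -1; 0 0 0 0.32 0.25 0.3 -1; 0 0 0 0.32 0.25 0.45 -1; 0 0 0 0.32 0.25 0.6 -1; 0 0 0 0.32 0.25 0.7 -1; 0 0 0 0.32 0.25 0.75 -1; 0 0 0 0.32 0.25 0.75 -1"

```text
time: 18.85
tool_pos: [0.4533, -0.2503, 0.086]
tcp_rot: [2.284, -2.157, -0.003]
wrist_force: [0.4, 0.7, -0.1]
width: -0.001
```

Run:
```python
from h import *
st();print(wh(bot.read_state()["tool_pos"]))
im,K,W=cam("wrist");cv2.imwrite("pics/w17.png",im);np.savez("pics/w17.npz",K=K,W=W)
cv2.imwrite("pics/w17z.png",cv2.resize(im[60:200,260:420],None,fx=4.5,fy=4.2,interpolation=cv2.INTER_CUBIC))
```

```text
t 18.85 pos [ 0.4533 -0.2503  0.086 ] q [-0.553  0.138  2.09   0.     0.915  0.961] F [ 0.44  0.65 -0.13] w -0.001
[[0.057, -0.998, -0.002], [-0.998, -0.057, 0.001], [-0.001, 0.002, -1.0]]
[-0.0857 -0.0941]
```

View pics/w17.png

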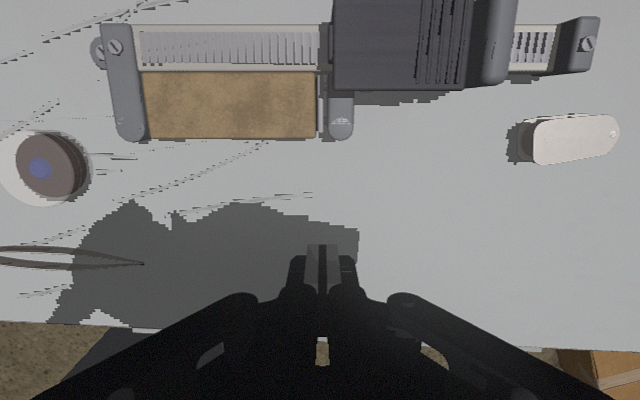

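View pics/w17z.png

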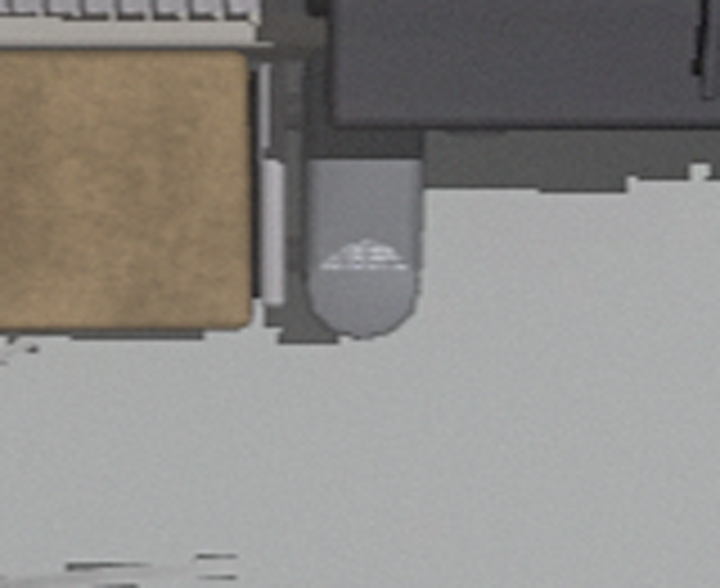

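Emit:
move_arm --series "0 0 0 0 0 -0.2 -1; 0 0 0 0 0 -0.4 -1; 0 0 0 0 0 -0.6 -1; 0 0 0 0 0 -0.8 -1; 0 0 0 0 0 -1 -1; 0 0 0 0 0 -1 -1; 0 0 0 0 0 -1 -1; 0 0 0 0 0 -1 -1"

```text
time: 19.7
tool_pos: [0.4534, -0.2503, 0.1863]
tcp_rot: [2.284, -2.157, -0.002]
wrist_force: [0.5, 0.1, -0.4]
width: -0.001
```

Run:
```python
from h import *
st()
im,K,W=cam("wrist");cv2.imwrite("pics/w18.png",im)
for n,z,l in [("stone",.021,())]: pass
np.savez("pics/w18.npz",K=K,W=W)
```

```text
t 19.7 pos [ 0.4534 -0.2503  0.1863] q [-0.553  0.021  2.008  0.     1.114  0.961] F [ 0.49  0.09 -0.44] w -0.001
[[0.057, -0.998, -0.001], [-0.998, -0.057, 0.001], [-0.001, 0.001, -1.0]]
```

View pics/w18.png

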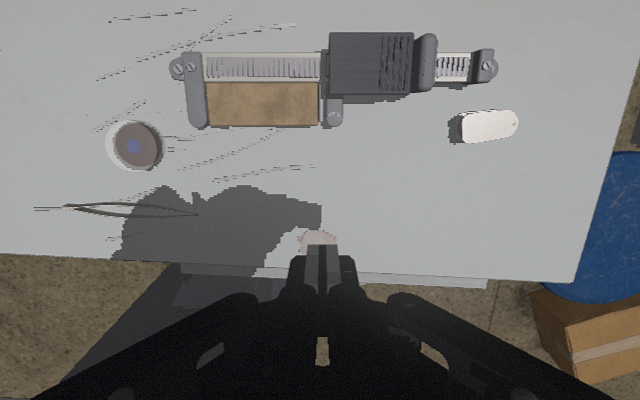

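The stone sits flush with the bar (edge at row 82) and against the stop (column 207). The jaw pad is at its other end (column 320), and the hand is clear.

```bash
python3 -c "
from workcell import bot
print(bot.finish_job())"
```

```text
the job is handed in; nothing more can be done
None
```

The stone is clamped in the holder and the job was handed in at about 19.7 s; no verdict was reported.

- **Jaw back:** I held the release lever down with the closed fingers and pushed the jaw back until it stopped. It stopped against about 12 N, at the end of its travel.
- **Stone in:** I slid the stone in with two fingers on its long side until it was flush with the bar (about 6 N).
- **Clamping:** I pushed the thumb post from behind until the jaw stopped hard at about 27 N, then backed off and lifted clear.

**Last checks:**
- In the last wrist pictures the stone lies flat and looks parallel to the bar, touching both bar and stop.
- The gap from the stone to the jaw arm is about 7 mm, so the pad is held in by about 3 mm. It fell back from fully in to the last notch, as the 4 mm pitch allows.
- The loupe, gem box and tweezers look unmoved. The powder jar and film canister were not in the last picture, but they looked in place in the earlier ones.
- Wrist force is near zero.
- I judged the release lever to be up because nothing presses on it; I did not measure its angle.
- The wrist camera's scale ran about 1% off the holder's known dimensions, so positions are good to about 2 mm.

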